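Hang a second padlock on the lockout hook

TASK

Hang the red safety padlock by its shackle on the lockout stand's hook, in front of the blue padlock that already hangs there. The hook has room for just two: ease the blue one back along the hook towards the plate until there is room to lower the red shackle behind the hook's upturned end, and let the hook take the red one's weight before letting go, without dropping it. Push gently (no harder than about half a kilogram), keep the blue padlock on the hook, and leave the other things on the bench alone.

Things in the scene. Friction and masses are not known exactly. Their poses are not given: they have to be found in the camera images.
- red_body (a point): middle of the plastic body of the red safety padlock to be hung, 22 mm above its foot; it stands upright on the bench. Red body 40 wide (y) x 24 thick (x) x 44 mm high with a closed steel shackle on top, 72 mm high in all, 0.11 to 0.18 kg. z up along the padlock, x through its flat faces; front and back alike
- red_eye (a point): inside top of the red shackle, which will rest on the hook's bar: 44 mm above red_body on the padlock's centre line, same axes. Shackle bar 6.5 mm thick; clear inside 22 mm high above the body and 19 mm wide, rounded at the top; its outside top is 6.5 mm above this point
- blue_eye (a point): inside top of the shackle of the narrower blue padlock already on the hook, so a point on the top line of the hook's bar; it is loose there, anywhere along the bar, and slides and swings easily. Body 30 wide (y) x 24 thick (x) x 38 mm high, foot 60 mm below this point; shackle bar 6 mm thick; 0.08 to 0.15 kg. Axes as the red one
- stand: lockout stand: aluminium slotted rail 220 long (x) x 45 wide x 30 mm high, fixed to the bench. A yellow upright hook plate (90 wide, 4 thick, top 198 mm above the bench, facing -x) is clamped somewhere along it: its front face is at x = 0 to -24 mm, not measured, to be found by feel or by sight. Origin at bench level; the rail reaches x = -115 to 105 mm
- hook_line (a point): point on the stand's mid plane, level with the top of the hook's bar (193 mm above the bench), at the stand's x = 0; axes of the stand. The hook on the plate: round steel bar 6 mm thick, straight out along -x in the mid plane, 41 mm clear from the plate, then turned straight up (6 mm thick) to a tip 11 mm above the bar's top. Plate and both padlocks touching, the red shackle's centre is 36 mm from the plate; it fits down behind the upturned end only at 38 mm or less
- busbar_tray: bystander: open black tray 75 x 100 x 22 mm with four copper busbars; origin under its middle. Leave alone
- cell_center (a point): bystander: upright blue battery cell 27 x 148 x 96 mm with two terminals on top; this point is its middle. Leave alone
- driver: bystander: screwdriver with an orange insulated handle, lying on the bench, about 200 mm long; origin under its middle. Leave alone
Things that resemble listed ones, but are neither listed nor needed, are in the scene too. There is more than one size of the part that bears red_body; the job needs the smallest.

How it is judged (in metres and radians):
On the way:
1. the red padlock is lifted clear of the bench (height (world z) of red_body above 0.06 m), for 0.2 s.
At the end, for the whole second after the job is handed in: Both padlocks hang upright (within 14 degrees) and at rest by their shackles on the hook's level bar: inside tops within 4 mm of the bar's top and 6 mm sideways, the red one in front, at most 32 mm from the blue one; bystanders within 15 mm of their start (z of red_eye in the frame of stand between 0.189 and 0.197 m and y of red_eye in the frame of stand between -0.006 and 0.006 m and z of blue_eye in the frame of stand between 0.189 and 0.197 m and y of blue_eye in the frame of stand between -0.006 and 0.006 m and x of red_eye in the frame of blue_eye below -0.018 m and horizontal distance between red_eye and blue_eye below 0.032 m and angle between each of red_body, blue_eye's own z axis and vertical below 0.25 rad and linear speed of each of red_lock, blue_lock below 0.03 m/s and distance of each of busbar_tray, cell_center, driver from where it was at the start of the episode below 0.015 m); the robot touches nothing.
It fails at once if the blue padlock is lifted or knocked off the hook's bar (its eye more than 10 mm above or below the bar's top) (z of blue_eye in the frame of stand above 0.203 m or z of blue_eye in the frame of stand below 0.183 m).
It fails at once if the blue padlock is pressed with more than 12 N by the red one, the fingers or the arm (contact force between blue_lock and red_lock above 12 N or contact force between blue_lock and the fingers above 12 N or contact force between blue_lock and the arm above 12 N).
It fails at once if the hook, its plate or rail is pressed with more than 15 N (contact force between stand and anything else above 15 N).
It fails at once if the red padlock is dropped (out of the fingers it moves faster than 0.2 m/s, as after a fall of 2 mm) (contact force between red_lock and the fingers below 0.05 N and linear speed of red_lock above 0.2 m/s).
It fails at once if a bystander is moved more than 15 mm (distance of any of busbar_tray, cell_center, driver from where it was at the start of the episode above 0.015 m).
It also fails if it takes over 70 s, if anything falls off the work surface, if the arm or the gripper's body presses on something with over 40 N, if the wrist force passes 120 N, or if a joint passes its speed limit or range.

ROBOT

A 6-joint arm with a two-finger parallel gripper is mounted at the origin on the work surface. World frame = base frame: x ahead of the robot, y to its left, z up, the work surface at z = 0. Lengths are in mm, angles in rad, forces in N, time in s.
With the tool pointing down it reaches from about 150 to 775 mm from the base axis. Payload 6.1 kg.
Tool frame: the origin (TCP) lies at the very end of the fingers, on their centre line; the grasp point (between the pads) lies 19 mm behind it; z points along the fingers, y is the line along which they close (so a half turn about z gives the same grasp; the last joint's range is limited). The gripper opens to 85 mm and grips with 20 to 120 N. Pads are 22 mm wide; open, the fingers measure 114 mm over their backs; the gripper's body (76 mm by 85 mm) begins 54 mm behind the grasp point. The pads swing forward as they close: fully open they stand 13 mm farther back than shut.
Start: joints at [-1.154, 0.126, -0.04, 1.405, 0, 1.571], TCP at [212.531, -480.04, 231.295] pointing down, gripper open.
Joint ranges: [-2.72, 2.72], [-0.95, 1.95], [-1.27, 1.35], [-1.78, 2.02], [-1.46, 1.47], [-3.14, 3.14]. Speed limits (rad/s): [2.39, 2.39, 3.01, 3.14, 3.14, 3.14].

INTERFACE

Orientations are given as a unit quaternion [w, x, y, z].
In Python, from bench import env gives the robot as it stands.
- The arm moves only by the shell command python3 -m crank 'ROWS' [FORCE]. ROWS is JSON, a list of rows, each an object of numbers: "x", "y", "z": the shift along the tool's x, y, z in cm; "wx", "wy", "wz": the turn, a rotation vector about the tool's x, y, z in degrees; "hand": the finger opening in cm, from 0 to 8.54. In form: [{"x": .., "y": .., "z": .., "wx": .., "wy": .., "wz": .., "hand": ..}, ...]. A call has 1 to 10 rows; each row shifts and turns the commanded pose from where the row before left it, along the tool's axes as they then stand; what a row does not reach is not made up. A row lasts 1/12 s, in which the tool goes at most 41.7 mm and 7.16 degrees, less where a joint would pass 70% of its speed; a pose out of reach is approached as far as the arm can. A call is refused whole if a number of a shift passes 4.17 or a number of a turn 7.16, either way. A call with a gripper value outside its range is refused whole. The fingers move at their own pace and stop on an object; FORCE is the grip in N (left out, the last holds). Time passes only in rows, so rows that do not move let the fingers close. It gives the time, the measured TCP pose, the force, the opening and the grip force at its end, in the units of the state.
- env.read_state(): the state, without advancing time (a new reading comes with each control period).
- env.grab_frame(name): name is "scene" or "top" or "wrist"; returns the picture (480x640x3 uint8, red, green, blue); there is no depth.
- env.calibration(name): a dict with "K" (3x3 intrinsics, pixels), "origin" and "rotation" of the camera in the world. Camera axes: x right, y up, looking along -z (the intrinsics and any distortion apply to the point x, -y, -z); pixel columns grow to the right and rows downward; lengths in mm; the calibration is good to about 2 mm. A picture is of the moment at which its call begins: read the wrist's pose just before it. calibration takes no time and is no camera call; for the wrist camera it gives the pose at the moment of the call.
- env.finish_job(): hands the job in; it is judged then, once.
Trained networks look in the newest picture that a camera, given by its name, has taken for a name from the list of things; names that differ only in an ending like _2 or _b are one class to them, and where a whole thing is asked for, a point or a joint stands for the part that bears it (a point fixed in the world has none). Each returns a list of dicts, best first, with "conf" (0 to 1); they miss things now and then, are a little off and sometimes report something else, mostly with a low value. They report only what shows in the picture. A call takes as long as a camera call. They do not tell look-alikes from the thing itself.
- env.find_in(target, camera): "position" ([x, y, z] in mm, in world coordinates, good to about 4 mm: the middle of the surface that is visible of it).
- env.regions_of(target, camera): "mask" (480x640 bool, what is visible of it).
- env.pinpoint(target, camera): "position" ([x, y, z] in mm, in world coordinates, good to about 4 mm: a listed point, or the origin of a listed thing).
The state is a dict: "clock": time; "joints": joint angles; "joint_vel": joint speeds; "joint_efforts": joint torques, N m; "tcp_pos": TCP position; "eef_rot": TCP orientation; "force": force on the tool from outside, world axes, zero at the start; "moment": the same for the moment, N m; "opening": finger opening in mm; "finger_force": force on a finger pad.
Only numpy, scipy, OpenCV 4.12 (cv2) and the standard library are available. Lean on these libraries where they do the work, as an engineer would, in place of code of your own. Each camera call takes 0.05 s, during which the arm holds its last target. There are 200 camera calls.

## Working session

There is one attempt and no reset: what is moved stays moved. The work goes in short steps, Python scripts to look and compute and a shell command to move; the robot and the scene stay as the last step left them, time stands still between calls to the robot, and variables do not carry over. Pictures are saved under pics/ and viewed, at most 10 in all, crops included, and the job is handed in when it is done.

```bash
ls; mkdir -p pics
cat > h.py <<'E'
import numpy as np,cv2,sys
from bench import env
np.set_printoptions(precision=1,suppress=True)
def save(cam,name,crop=None,s=1):
    im=env.grab_frame(cam)[:,:,::-1]
    if crop: a,b,c,d=crop; im=im[b:d,a:c]
    if s!=1: im=cv2.resize(im,None,fx=s,fy=s,interpolation=cv2.INTER_CUBIC)
    cv2.imwrite('pics/'+name,im)
def proj(cam,p):
    c=env.calibration(cam);R=np.array(c['rotation']);q=R.T@(np.array(p)-np.array(c['origin']))
    q=np.array([q[0],-q[1],-q[2]]);u=np.array(c['K'])@q;return u[:2]/u[2]
def ray(cam,uv):
    c=env.calibration(cam);d=np.linalg.inv(np.array(c['K']))@np.array([*uv,1.]);d=np.array([d[0],-d[1],-d[2]])
    return np.array(c['origin']),np.array(c['rotation'])@d
def onz(cam,uv,z):
    o,d=ray(cam,uv);return o+d*(z-o[2])/d[2]
E
python3 - <<'E'
from h import *
ims=[env.grab_frame(c)[:,:,::-1] for c in('scene','top')]
cv2.imwrite('pics/a.png',ims[0]);cv2.imwrite('pics/b.png',ims[1])
for n in ['red_body','red_eye','blue_eye','stand','hook_line','busbar_tray','cell_center','driver']:
  for c in ('scene','top'):
    for r in env.pinpoint(n,c)[:4]: p=np.array(r['position']);print(n,c,p,round(r['conf'],2),proj(c,p))
s=env.read_state();print(s);print(env.calibration('scene'),env.calibration('top'))
E
```

```text
picsTraceback (most recent call last):
  File "<stdin>", line 6, in <module>
  File "h.py", line 10, in proj
    c=env.calibration(cam);R=np.array(c['rotation']);q=R.T@(np.array(p)-np.array(c['origin']))
                                                       ~~~^^~~~~~~~~~~~~~~~~~~~~~~~~~~~~~~~~~~
ValueError: matmul: Input operand 1 has a mismatch in its core dimension 0, with gufunc signature (n?,k),(k,m?)->(n?,m?) (size 3 is different from 4)
```

```bash
sleep 3
```

```text
(no output)
```

View pics/a.png

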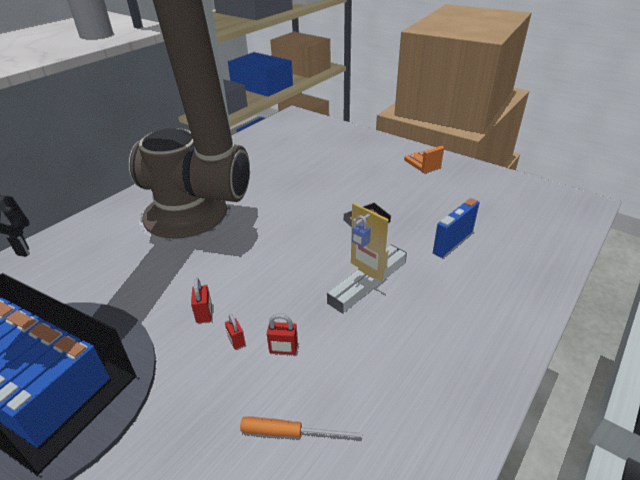

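View pics/b.png

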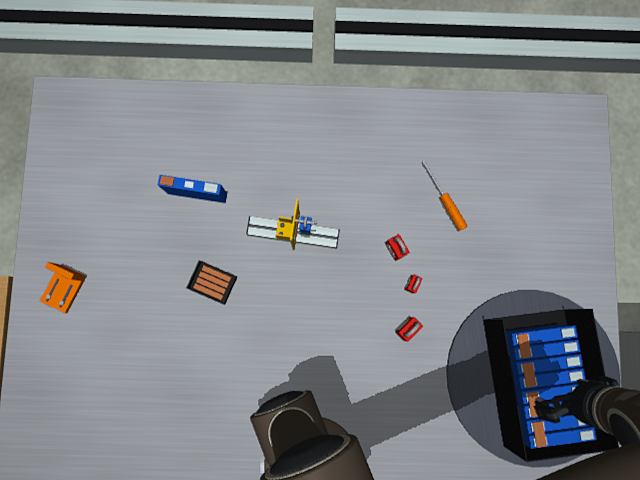

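The scene picture shows three red padlocks, at (202,302), (235,331) and (282,337). In the top view they are at (408,328), (413,284) and (397,247). The middle one is clearly the smallest, so it's the candidate. The stand is at top (293,230), with the blue padlock at (306,223).

```bash
sed -i "s/^np.set_print/from scipy.spatial.transform import Rotation as Ro\nRM=lambda q:Ro.from_quat(np.array(q)[[1,2,3,0]]).as_matrix()\nnp.set_print/; s/R=np.array(c\['rotation'\])/R=RM(c['rotation'])/; s/np.array(c\['rotation'\])@d/RM(c['rotation'])@d/" h.py
python3 - <<'E'
from h import *
ims=[env.grab_frame(c)[:,:,::-1] for c in('scene','top')]
a=cv2.resize(ims[0][270:370,170:320],None,fx=4,fy=4,interpolation=2);b=cv2.resize(ims[0][190:320,310:420],None,fx=3,fy=3,interpolation=2)
c=cv2.resize(ims[1][195:345,240:440],None,fx=4,fy=4,interpolation=2)
o=np.zeros((600,800,3),np.uint8);o[:]=c; cv2.imwrite('pics/c.png',o)
o=np.zeros((400,930,3),np.uint8);o[:400,:600]=a;o[:390,600:]=b;cv2.imwrite('pics/d.png',cv2.resize(o,(800,344)))
for n in ['red_body','red_eye','blue_eye','stand','hook_line','busbar_tray','cell_center','driver']:
  for c in ('scene','top'):
    for r in env.pinpoint(n,c)[:4]: p=np.array(r['position']);print(n,c,p,round(r['conf'],2),proj(c,p))
s=env.read_state();print(s);print(env.calibration('scene'),env.calibration('top'),env.calibration('wrist'))
E
```

```text
red_body scene [ 525.7 -187.6   28.7] 0.89 [285.5 337.3]
red_body scene [ 324.2 -218.3   28.9] 0.89 [202.3 302.1]
red_body scene [ 434.1 -238.    23.3] 0.63 [233.2 333.9]
red_body scene [644.4 310.2  46. ] 0.54 [454.6 225.9]
red_body top [ 323.2 -222.6   27.4] 0.75 [407.6 329.4]
red_body top [ 432.1 -240.8   23.2] 0.71 [414.9 284.4]
red_body top [ 520.8 -190.8   30.8] 0.62 [395.2 247.4]
red_eye scene [ 519.1 -195.9   88. ] 0.79 [277.6 317.4]
red_eye scene [ 325.7 -224.4   85.1] 0.75 [195.4 284.5]
red_eye top [ 325.5 -220.3   89.6] 0.96 [411.6 329. ]
red_eye top [ 519.  -187.8   88.1] 0.75 [397.9 244.9]
red_eye top [ 433.3 -235.7   66.1] 0.68 [416.4 282.8]
blue_eye scene [552.5  29.6 194.6] 0.79 [362.1 218.1]
blue_eye top [549.3  26.  193.5] 0.56 [306.5 221.2]
stand scene [555.   66.4   5.5] 0.71 [369.  278.8]
stand top [558.9  65.8  -0.2] 0.81 [291.3 231.1]
stand top [ 663.9 -308.7   -5.9] 0.25 [439.4 195.2]
hook_line scene [552.4  70.3 194.4] 0.76 [373.2 208.6]
hook_line top [555.3  66.  195. ] 0.64 [287.8 217.8]
busbar_tray scene [429.9 255.6   0.3] 0.85 [367.5 221.6]
busbar_tray t
[... 564 characters left out ...]
-0. ,  1. ,  0.2,  0. ]), 'force': array([ 1.2, -0.3, -0.3]), 'moment': array([-0., -0., -0.]), 'finger_force': 0.0, 'opening': 85.49013582343576}
{'K': array([[465.3,   0. , 325.4],
       [  0. , 465.3, 243.8],
       [  0. ,   0. ,   1. ]]), 'origin': array([ 944.5, -604.8,  727.6]), 'rotation': array([0.9, 0.4, 0.1, 0.3])} {'K': array([[518.8,   0. , 318.7],
       [  0. , 518.8, 248.1],
       [  0. ,   0. ,   1. ]]), 'origin': array([ 347.3,   11.4, 1286.1]), 'rotation': array([ 0.7,  0. , -0.1, -0.7])} {'K': array([[377.3,   0. , 320.8],
       [  0. , 377.3, 244.3],
       [  0. ,   0. ,   1. ]]), 'origin': array([ 275. , -451.9,  373.8]), 'rotation': array([ 0.8, -0.1,  0.1, -0.5])}
```

View pics/d.png

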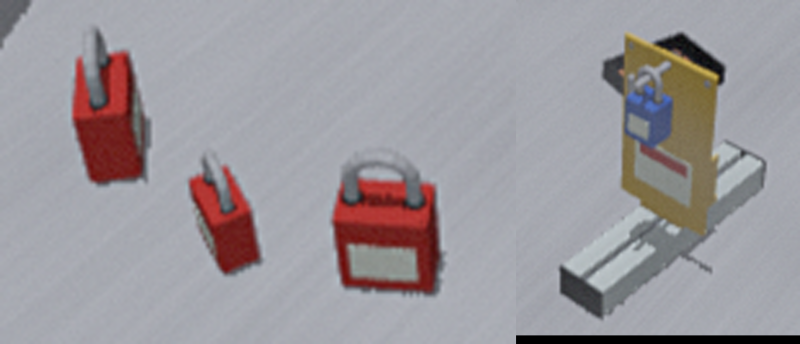

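View pics/c.png

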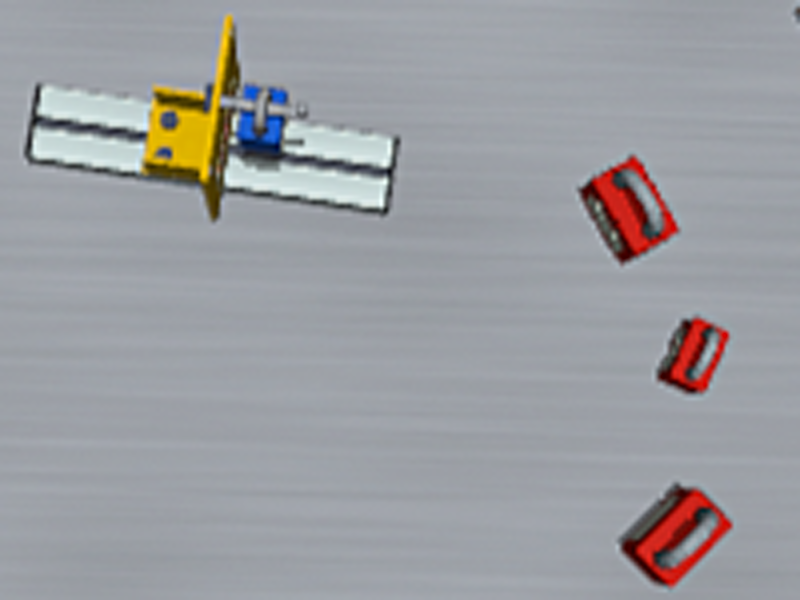

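The enlarged crops confirm it: the middle red padlock (scene 235,331; top 413,284) is the smallest, and its eye is at z≈66, which fits the 72 mm padlock. I'll move above it and look with the wrist camera.

```bash
cat >> h.py <<'E'
def plan(pos,ydir=None):
    """tool-frame shift (cm) to pos; turn wz (deg) after it, to put tool y along +-ydir (deg, world); plus tilt error"""
    s=env.read_state();R=RM(s['eef_rot']);d=R.T@(np.array(pos)-s['tcp_pos'])/10
    a=np.degrees(np.arctan2(R[1,1],R[0,1]))
    print('clock',s['clock'],'tcp',s['tcp_pos'],'tooly',round(a,2),'toolz',np.round(R[:,2],4),'q6',s['joints'][5],'F',s['force'],'open',s['opening'],s['finger_force'])
    print('shift cm',np.round(d,3), 'rows>=',np.ceil(np.linalg.norm(d)/4.17))
    if ydir is not None: e=-(ydir-a);print('wz',round((e+90)%180-90,2))
E
python3 - <<'E'
from h import *
A=onz('top',(248,225.5),30);B=onz('top',(337.8,238.8),30);print(A,B,(A-B)/np.linalg.norm(A-B),np.degrees(np.arctan2(*(A-B)[1::-1])))
plan([433,-238,200],-25)
c=env.calibration('wrist');R=RM(env.read_state()['eef_rot']);print(R.T@(c['origin']-env.read_state()['tcp_pos']),R.T@RM(c['rotation']))
E
```

```text
[564.6 171.1  30. ] [538.1 -49.8  30. ] [0.1 1.  0. ] 83.15902251766047
clock 1.05 tcp [ 212.5 -480.   231.3] tooly -66.12 toolz [ 0.  0. -1.] q6 1.5708085539810244 F [ 1.2 -0.3 -0.3] open 85.49013582343576 0.0
shift cm [ 30.  -13.2   3.1] rows>= 8.0
wz -41.12
[  68.5   -0.4 -142.5] [[-0.   1.   0.3]
 [ 1.   0.   0. ]
 [ 0.   0.3 -1. ]]
```

```bash
python3 -m crank '[{"x":3,"y":-1.3},{"x":3,"y":-1.3},{"x":3,"y":-1.3},{"x":3,"y":-1.3},{"x":3,"y":-1.3},{"x":3,"y":-1.3},{"x":3,"y":-1.3},{"x":3,"y":-1.3},{"x":3,"y":-1.3},{"x":3,"y":-1.3}]' 30
python3 -m crank '[{"wz":-6.8},{"wz":-6.8},{"wz":-6.8},{"wz":-6.8},{"wz":-6.8},{"wz":-6.8},{},{}]'
python3 - <<'E'
from h import *
plan([433,-238,200],-25)
save('wrist','e.png')
for n in ('red_body','red_eye'):
    for r in env.pinpoint(n,'wrist')[:3]: p=np.array(r['position']);print(n,p,round(r['conf'],2),proj('wrist',p))
E
```

```text
clock 1.05 tcp [ 212.5 -480.   231.3] tooly -66.12 toolz [ 0.  0. -1.] q6 1.5708085539810244 F [ 1.2 -0.3 -0.3] open 85.49013582343576 0.0
shift cm [ 30.  -13.2   3.1] rows>= 8.0
wz -41.12validation failed for argument at $[0]...
validation failed for argument at $[0]...
```

View pics/e.png

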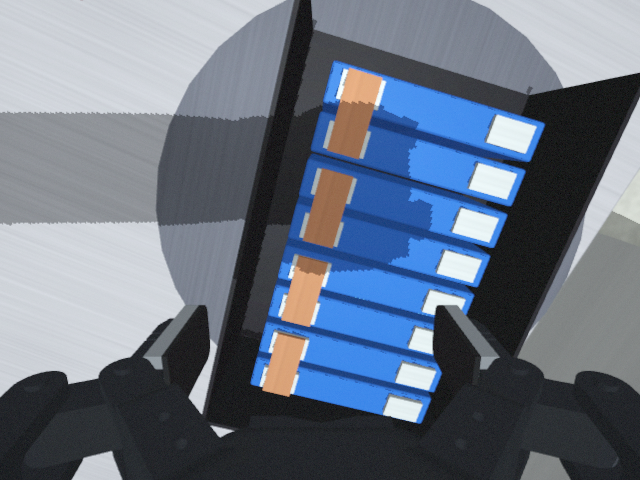

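The move was refused because each row needs every key. The picture only shows the start view over the cell module. I'll retype the rows in full.

```bash
python3 -m crank '[{"x":3,"y":-1.3,"z":0,"wx":0,"wy":0,"wz":0,"hand":8.5},{"x":3,"y":-1.3,"z":0,"wx":0,"wy":0,"wz":0,"hand":8.5},{"x":3,"y":-1.3,"z":0,"wx":0,"wy":0,"wz":0,"hand":8.5},{"x":3,"y":-1.3,"z":0,"wx":0,"wy":0,"wz":0,"hand":8.5},{"x":3,"y":-1.3,"z":0,"wx":0,"wy":0,"wz":0,"hand":8.5},{"x":3,"y":-1.3,"z":0,"wx":0,"wy":0,"wz":0,"hand":8.5},{"x":3,"y":-1.3,"z":0,"wx":0,"wy":0,"wz":0,"hand":8.5},{"x":3,"y":-1.3,"z":0,"wx":0,"wy":0,"wz":0,"hand":8.5},{"x":3,"y":-1.3,"z":0,"wx":0,"wy":0,"wz":0,"hand":8.5},{"x":3,"y":-1.3,"z":0,"wx":0,"wy":0,"wz":0,"hand":8.5}]' 30
python3 -m crank '[{"x":0,"y":0,"z":0,"wx":0,"wy":0,"wz":-6.8,"hand":8.5},{"x":0,"y":0,"z":0,"wx":0,"wy":0,"wz":-6.8,"hand":8.5},{"x":0,"y":0,"z":0,"wx":0,"wy":0,"wz":-6.8,"hand":8.5},{"x":0,"y":0,"z":0,"wx":0,"wy":0,"wz":-6.8,"hand":8.5},{"x":0,"y":0,"z":0,"wx":0,"wy":0,"wz":-6.8,"hand":8.5},{"x":0,"y":0,"z":0,"wx":0,"wy":0,"wz":-6.8,"hand":8.5},{"x":0,"y":0,"z":0,"wx":0,"wy":0,"wz":0,"hand":8.5},{"x":0,"y":0,"z":0,"wx":0,"wy":0,"wz":0,"hand":8.5}]'
python3 - <<'E'
from h import *
plan([433,-238,200],-25)
save('wrist','e2.png')
for n in ('red_body','red_eye'):
    for r in env.pinpoint(n,'wrist')[:3]: p=np.array(r['position']);print(n,p,round(r['conf'],2),proj('wrist',p))
E
```

```text
clock: 2.03
tcp_pos: [435.1, -238.4, 231.5]
eef_rot: [0.0, 0.978, 0.207, 0.0]
force: [0.5, -0.8, 0.3]
opening: 85.1
finger_force: 0.0
clock: 2.7
tcp_pos: [434.2, -239.7, 231.3]
eef_rot: [-0.0, 0.846, 0.534, 0.0]
force: [-0.1, 0.6, -0.6]
opening: 85.5
finger_force: 0.0
clock 2.7 tcp [ 434.2 -239.7  231.3] tooly -25.51 toolz [-0.  0. -1.] q6 1.5115930969830595 F [-0.1  0.6 -0.6] open 85.51330642074235 0.0
shift cm [ 0.1 -0.2  3.1] rows>= 1.0
wz -0.51
red_body [ 433.2 -234.6   22.1] 0.8 [318.4 208.7]
red_body [ 524.1 -189.    24.1] 0.71 [389.1 119.1]
red_body [ 323.9 -219.1   29.6] 0.56 [207.3 244.6]
red_eye [ 326.6 -220.4   85.9] 0.88 [190.8 263.6]
red_eye [ 518.7 -195.2   88.9] 0.78 [401.2 126.5]
red_eye [ 438.7 -231.1   68.5] 0.59 [322.2 212.3]
```

View pics/e2.png

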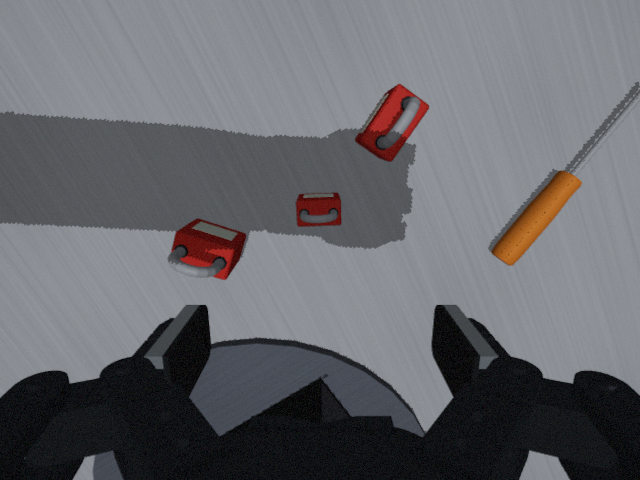

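The wrist view shows the small padlock at (319,209), already nearly aligned with the fingers. I'll fit its top-face edges to refine yaw and centre.

Run:
```python
from h import *
im=cv2.imread('pics/e2.png')[180:240,285:355].astype(int)
m=(im[:,:,2]>90)&(im[:,:,1]<60)
# lower edge (near, top face z=44) and left/right extents near it
cols=[c for c in range(70) if m[:,c].sum()>8]
bot=np.array([(c+285,np.where(m[:,c])[0].max()+180.5) for c in cols[3:-3]])
P=np.array([onz('wrist',b,44)for b in bot]);f=np.polyfit(bot[:,0],bot[:,1],1);print(f, cols[0]+285,cols[-1]+285)
L=onz('wrist',(cols[0]+284.5,f[0]*cols[0]+0*1+np.median(bot[:,1])),44);
rows=range(int(np.median(bot[:,1]))-12-180,int(np.median(bot[:,1]))-3-180)
ext=[(np.where(m[r])[0].min()+284.5,np.where(m[r])[0].max()+285.5,r+180) for r in rows];print(ext)
v=np.median(bot[:,1]);e=ext[-1]
A=onz('wrist',(e[0],v),44);B=onz('wrist',(e[1],v),44);print(A,B,np.linalg.norm(A-B))
th=np.degrees(np.arctan2(P[-1,1]-P[0,1],P[-1,0]-P[0,0]));print('yaw',th)
R=RM(env.read_state()['eef_rot']);mid=(A+B)/2; c=mid-12*R[:,0];c2=mid+12*R[:,0];print('x dir',R[:,0],'centre options',c,c2)
```

```text
[ -0.  234.2] 297 339
[(np.float64(296.5), np.float64(339.5), 212), (np.float64(296.5), np.float64(340.5), 213), (np.float64(309.5), np.float64(340.5), 214), (np.float64(297.5), np.float64(340.5), 215), (np.float64(296.5), np.float64(339.5), 216), (np.float64(296.5), np.float64(340.5), 217), (np.float64(297.5), np.float64(340.5), 218), (np.float64(297.5), np.float64(339.5), 219), (np.float64(297.5), np.float64(340.5), 220)]
[ 412.  -235.9   44. ] [ 446.8 -252.5   44. ] 38.49826623438456
yaw -23.827722181677565
x dir [0.4 0.9 0. ] centre options [ 424.2 -255.    44. ] [ 434.5 -233.4   44. ]
```

Run:
```python
from h import *
plan([433.8,-235,12],-24.7)
```

```text
clock 2.85 tcp [ 434.2 -239.7  231.3] tooly -25.45 toolz [ 0.  0. -1.] q6 1.5104404308763155 F [0.3 0.  0.1] open 84.74500743079555 0.0
shift cm [ 0.4 -0.2 21.9] rows>= 6.0
wz -0.75
```

```bash
python3 -m crank '[{"x":0.4,"y":-0.2,"z":3.5,"wx":0,"wy":0,"wz":-0.8,"hand":8.5},{"x":0,"y":0,"z":3.5,"wx":0,"wy":0,"wz":0,"hand":8.5},{"x":0,"y":0,"z":3.5,"wx":0,"wy":0,"wz":0,"hand":8.5},{"x":0,"y":0,"z":3,"wx":0,"wy":0,"wz":0,"hand":8.5},{"x":0,"y":0,"z":3,"wx":0,"wy":0,"wz":0,"hand":8.5},{"x":0,"y":0,"z":2.4,"wx":0,"wy":0,"wz":0,"hand":8.5},{"x":0,"y":0,"z":2,"wx":0,"wy":0,"wz":0,"hand":8.5},{"x":0,"y":0,"z":1,"wx":0,"wy":0,"wz":0,"hand":8.5},{"x":0,"y":0,"z":0,"wx":0,"wy":0,"wz":0,"hand":8.5},{"x":0,"y":0,"z":0,"wx":0,"wy":0,"wz":0,"hand":8.5}]' 40
python3 -m crank '[{"x":0,"y":0,"z":0,"wx":0,"wy":0,"wz":0,"hand":5},{"x":0,"y":0,"z":0,"wx":0,"wy":0,"wz":0,"hand":4.5},{"x":0,"y":0,"z":0,"wx":0,"wy":0,"wz":0,"hand":4.2},{"x":0,"y":0,"z":0,"wx":0,"wy":0,"wz":0,"hand":3},{"x":0,"y":0,"z":0,"wx":0,"wy":0,"wz":0,"hand":3},{"x":0,"y":0,"z":0,"wx":0,"wy":0,"wz":0,"hand":3},{"x":0,"y":0,"z":0,"wx":0,"wy":0,"wz":0,"hand":3},{"x":0,"y":0,"z":0,"wx":0,"wy":0,"wz":0,"hand":3}]'
python3 - <<'E'
from h import *
plan([433.8,-235,200],-6.8)
print(env.read_state()['moment'])
save('wrist','f.png')
E
```

```text
clock: 3.68
tcp_pos: [434.2, -235.3, 12.6]
eef_rot: [-0.0, 0.841, 0.541, -0.0]
force: [0.9, -0.0, 0.8]
opening: 85.7
finger_force: 0.0
clock: 4.35
tcp_pos: [434.8, -235.6, 13.4]
eef_rot: [0.001, 0.841, 0.541, 0.001]
force: [-0.5, 1.1, 6.6]
opening: 39.6
finger_force: 41.2
clock 4.35 tcp [ 434.8 -235.6   13.4] tooly -24.52 toolz [ 0. -0. -1.] q6 1.5022320383959322 F [-0.5  1.1  6.6] open 39.588577164523095 41.20065629482269
shift cm [  0.   -0.1 -18.7] rows>= 5.0
wz -17.72
[0.1 0.2 0. ]
```

View pics/f.png

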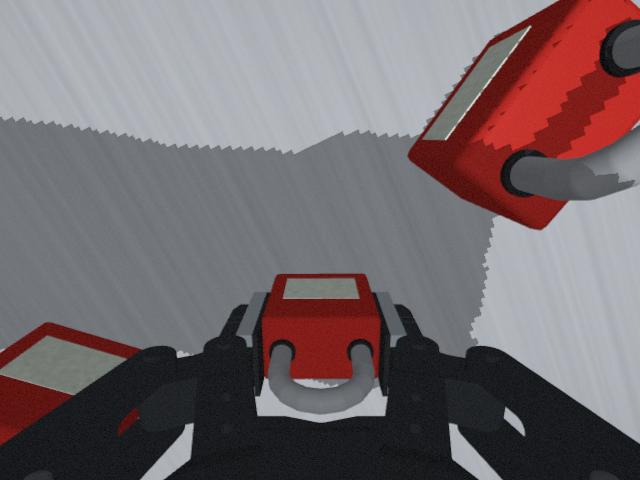

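The padlock is held squarely. Its top-face edges are at rows ~317 and ~378, with the shackle in front. I'll work out its offset in the hand and plan the lift.

Run:
```python
from h import *
im=cv2.imread('pics/f.png').astype(int);s=env.read_state();R=RM(s['eef_rot'])
col=im[270:385,303:340].mean(1);g=np.abs(np.diff(col[:,2]));print([(i+270.5,round(g[i])) for i in np.argsort(-g)[:8]])
for uv in [(320,317),(320,378),(264,378),(378,378)]: print(uv,R.T@(onz('wrist',uv,44)-s['tcp_pos']))
# stand-based targets: hook info from nets
for n in ('hook_line','blue_eye','stand'):
  for c in ('scene','top'):
    print(n,c,[np.round(r['position'],1) for r in env.pinpoint(n,c)[:1]])
```

```text
[(np.float64(298.5), 37), (np.float64(273.5), 12), (np.float64(379.5), 10), (np.float64(297.5), 10), (np.float64(278.5), 9), (np.float64(277.5), 8), (np.float64(316.5), 8), (np.float64(296.5), 8)]
(320, 317) [ 12.6  -1.1 -30.6]
(320, 378) [-10.4  -1.1 -30.6]
(264, 378) [-10.3 -20.3 -30.6]
(378, 378) [-10.4  18.8 -30.5]
hook_line scene [array([552.4,  70.3, 194.4])]
hook_line top [array([555.3,  66. , 195. ])]
blue_eye scene [array([552.5,  29.6, 194.6])]
blue_eye top [array([549.3,  26. , 193.5])]
stand scene [array([555. ,  66.4,   5.5])]
stand top [array([558.9,  65.8,  -0.2])]
```

```bash
python3 -m crank '[{"x":0,"y":0,"z":-1,"wx":0,"wy":0,"wz":0,"hand":3},{"x":0,"y":0,"z":-2,"wx":0,"wy":0,"wz":0,"hand":3},{"x":0,"y":0,"z":-3,"wx":0,"wy":0,"wz":0,"hand":3},{"x":0,"y":0,"z":-3,"wx":0,"wy":0,"wz":0,"hand":3},{"x":0,"y":0,"z":-3,"wx":0,"wy":0,"wz":-6,"hand":3},{"x":0,"y":0,"z":-3,"wx":0,"wy":0,"wz":-6,"hand":3},{"x":0,"y":0,"z":-3,"wx":0,"wy":0,"wz":-5.7,"hand":3},{"x":0,"y":0,"z":-2,"wx":0,"wy":0,"wz":0,"hand":3},{"x":0,"y":0,"z":0,"wx":0,"wy":0,"wz":0,"hand":3},{"x":0,"y":0,"z":0,"wx":0,"wy":0,"wz":0,"hand":3}]'
```

```text
clock: 5.53
tcp_pos: [434.5, -235.5, 213.4]
eef_rot: [0.001, 0.748, 0.664, 0.0]
force: [0.1, 0.4, -1.9]
opening: 39.7
finger_force: 40.9
```

Run:
```python
from h import *
A=onz('top',(248,225.5),30);B=onz('top',(337.8,238.8),30);m=(A+B)/2;e=np.array([A[0]-B[0],A[1]-B[1],0]);e/=np.linalg.norm(e);n=np.array([-e[1],e[0],0]);O=m+5*e
print('stand origin from rail',O,'e',e)
def st(p): d=np.array(p)-O;return np.round([d@e,d@n,p[2]],1)
for k,uv,z in [('tip',(315.5,223),204),('plateL',(297.5,199.5),198),('plateR',(293.2,248.8),198)]: 
    p=onz('top',uv,z);print(k,p,st(p))
for n_,p in [('hl s',[552.4,70.3,194.4]),('hl t',[555.3,66,195]),('be s',[552.5,29.6,194.6]),('be t',[549.3,26,193.5]),('st s',[555,66.4,5.5]),('st t',[558.9,65.8,-.2])]: print(n_,st(p))
for x,y,z in((-44,0,204),(-47,0,204),(-6,45,198),(-6,-45,198)): print(proj('top',O+x*e+y*n+[0,0,z-30]))
tip=onz('top',(315.5,223),204)
plan(np.r_[(tip-e*60)[:2],205],np.degrees(np.arctan2(*n[1::-1])))
```

```text
stand origin from rail [552.   65.6  30. ] e [0.1 1.  0. ]
tip [544.1   6.7 204. ] [-59.5   0.8 204. ]
plateL [595.1  46.6 198. ] [-13.8 -45.1 198. ]
plateR [488.5  52.2 198. ] [-20.9  61.5 198. ]
hl s [  4.7   0.1 194.4]
hl t [  0.8  -3.3 195. ]
be s [-35.7  -4.8 194.6]
be t [-39.6  -2.1 193.5]
st s [ 1.1 -2.9  5.5]
st t [ 1.  -6.9 -0.2]
[308.3 221.6]
[309.7 221.8]
[287.4 240.2]
[293.9 199. ]
clock 5.5333 tcp [ 434.5 -235.5  213.4] tooly -6.84 toolz [ 0. -0. -1.] q6 1.1935589029892661 F [ 0.1  0.4 -1.9] open 39.68522965963548 40.86630463600159
shift cm [19.3  8.   0.8] rows>= 6.0
wz 0.0
```

```bash
python3 -m crank '[{"x":1,"y":0.5,"z":0,"wx":0,"wy":0,"wz":0,"hand":3},{"x":2.3,"y":1,"z":0,"wx":0,"wy":0,"wz":0,"hand":3},{"x":2.5,"y":1,"z":0,"wx":0,"wy":0,"wz":0,"hand":3},{"x":2.5,"y":1,"z":0,"wx":0,"wy":0,"wz":0,"hand":3},{"x":2.5,"y":1,"z":0,"wx":0,"wy":0,"wz":0,"hand":3},{"x":2.5,"y":1,"z":0,"wx":0,"wy":0,"wz":0,"hand":3},{"x":2.5,"y":1,"z":0,"wx":0,"wy":0,"wz":0,"hand":3},{"x":2.5,"y":1,"z":0,"wx":0,"wy":0,"wz":0,"hand":3},{"x":1,"y":0.5,"z":0,"wx":0,"wy":0,"wz":0,"hand":3},{"x":0,"y":0,"z":0,"wx":0,"wy":0,"wz":0,"hand":3}]'
python3 - <<'E'
from h import *
save('wrist','g.png')
plan([537,-53,153.9],-6.8)
print(env.read_state()['joints'])
for n in ('hook_line','blue_eye','red_eye'): print(n,[(np.round(r['position'],1),r['conf']) for r in env.pinpoint(n,'wrist')[:2]])
E
```

```text
clock: 6.37
tcp_pos: [536.7, -50.6, 210.2]
eef_rot: [-0.001, 0.747, 0.665, -0.001]
force: [-0.4, -0.3, -1.3]
opening: 39.6
finger_force: 40.7
clock 6.4167 tcp [536.1 -51.9 210.5] tooly -6.69 toolz [-0.  0. -1.] q6 1.5912003419382093 F [-0.  -0.2 -1. ] open 39.40592680068362 40.73174715042114
shift cm [-0.1  0.1  5.7] rows>= 2.0
wz 0.11
[-0.1  0.2 -0.1  1.4 -0.   1.6]
hook_line []
blue_eye [(array([548.7,  32.7, 190.6]), 0.74)]
red_eye [(array([ 521. , -192.8,   85.8]), 0.61), (array([541.5, -48. , 263.4]), 0.6)]
```

View pics/g.png

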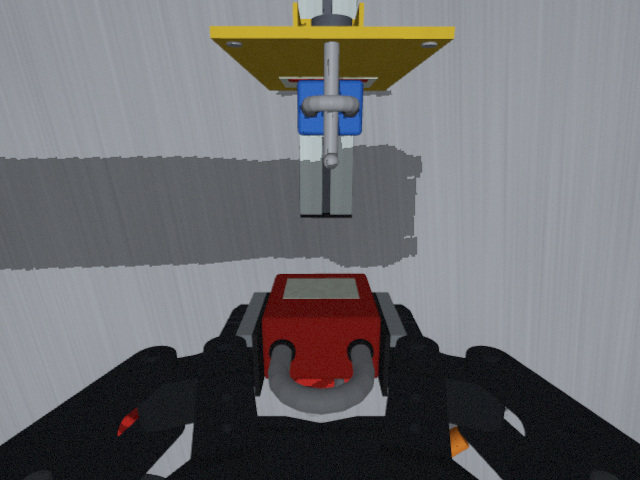

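The wrist view shows the hook clearly: tip top ~(331,160), bar running to the plate at ~(331,40), blue shackle at (331,104), plate edge from (212,38) to (454,38). The red shackle is at (321,400). I'll convert these to tool-frame offsets.

Run:
```python
from h import *
s=env.read_state();R=RM(s['eef_rot'])
T=lambda uv,z: R.T@(onz('wrist',uv,z)-s['tcp_pos'])
for k,uv,z in [('tip',(331,160),204),('bar at plate',(331.5,42),193),('bar at 140',(331,140),193),('plateL',(212,39),198),('plateR',(454,39),198),('blue shackle',(331,104),197)]: print(k,T(uv,z))
# red shackle centre cols -> y at eye top z
eye=s['tcp_pos'][2]+52.6+6.5
print('red top',T((321,400),eye-3), 'legs',T((283,352),s['tcp_pos'][2]+31),T((361,352),s['tcp_pos'][2]+31))
```

```text
tip [60.8  3.1  7.6]
bar at plate [104.6   3.3  18.6]
bar at 140 [68.2  3.4 18.6]
plateL [104.5 -41.4  13.7]
plateR [104.5  48.8  13.5]
blue shackle [81.8  3.2 14.6]
red top [  1.1  -0.8 -56.1] legs [  0.2 -13.5 -31. ] [  0.2  12.6 -31. ]
```

```bash
python3 -m crank '[{"x":0,"y":0.39,"z":1.2,"wx":0,"wy":0,"wz":0,"hand":3},{"x":0,"y":0,"z":1.5,"wx":0,"wy":0,"wz":0,"hand":3},{"x":0,"y":0,"z":1.5,"wx":0,"wy":0,"wz":0,"hand":3},{"x":0,"y":0,"z":1,"wx":0,"wy":0,"wz":0,"hand":3},{"x":0,"y":0,"z":0.45,"wx":0,"wy":0,"wz":0,"hand":3},{"x":0,"y":0,"z":0,"wx":0,"wy":0,"wz":0,"hand":3},{"x":0,"y":0,"z":0,"wx":0,"wy":0,"wz":0,"hand":3},{"x":0,"y":0,"z":0,"wx":0,"wy":0,"wz":0,"hand":3}]'
python3 - <<'E'
from h import *
zs=[];P=[]
for i in range(4):
    im=env.grab_frame('wrist')
    P.append(env.read_state()['tcp_pos'])
print(np.array(P))
cv2.imwrite('pics/hh.png',im[:,:,::-1])
s=env.read_state();print(s['force'])
sc=env.grab_frame('scene')[:,:,::-1];cv2.imwrite('pics/h_sc.png',cv2.resize(sc[180:300,300:420],None,fx=5,fy=5,interpolation=2))
e=RM(s['eef_rot'])[:,0];t=np.mean(P,0)+RM(s['eef_rot'])[:,1]*-.6+1.1*e
eye=t+[0,0,52.6];tip=t+59.7*e;tip[2]=204;print('eye',proj('scene',eye),'tip',proj('scene',tip))
E
```

```text
clock: 7.23
tcp_pos: [540.8, -53.8, 156.6]
eef_rot: [0.0, 0.748, 0.664, 0.0]
force: [0.1, -0.0, -1.6]
opening: 39.4
finger_force: 40.8
[[540.9 -53.7 156.7]
 [540.9 -53.7 156.7]
 [540.8 -53.6 156.6]
 [540.7 -53.6 156.5]]
[ 0.  -0.5 -1. ]
eye [332.5 230.5] tip [353.6 218.9]
```

View pics/h_sc.png

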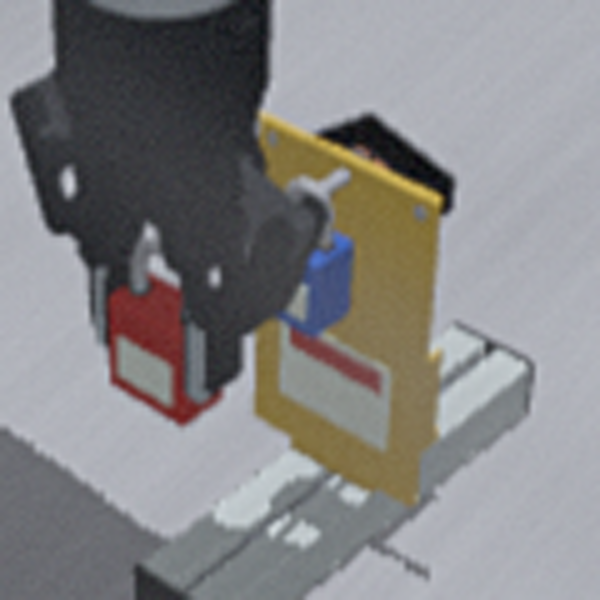

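```bash
python3 -m crank '[{"x":0,"y":0,"z":0.27,"wx":0,"wy":0,"wz":0,"hand":3},{"x":0,"y":0,"z":0,"wx":0,"wy":0,"wz":0,"hand":3},{"x":0,"y":0,"z":0,"wx":0,"wy":0,"wz":0,"hand":3},{"x":0,"y":0,"z":0,"wx":0,"wy":0,"wz":0,"hand":3}]'
cat >> h.py <<'E'
def hook():
    s=env.read_state();im=env.grab_frame('wrist').astype(int);R=RM(s['eef_rot'])
    c=env.calibration('wrist')
    y=(im[:,:,0]-im[:,:,2]>70)&(abs(im[:,:,0]-im[:,:,1])<90)&(im[:,:,0]>150)
    y[260:]=False
    T=lambda uv,z: R.T@(onz('wrist',uv,z)-s['tcp_pos'])
    r=y.sum(1);rows=np.where(r>150)[0]
    for k in rows[::max(1,len(rows)//6)]: 
        w=np.where(y[k])[0];print(k,w.min(),w.max(),r[k],T((w.min()-.5,k),198),T((w.max()+.5,k),198))
    if len(rows): print('top face rows',rows.min(),rows.max())
    b=cv2.cvtColor(im.astype(np.uint8),cv2.COLOR_RGB2GRAY);return im,T,s
E
python3 - <<'E'
from h import *
im,T,s=hook();cv2.imwrite('pics/i.png',im[:,:,::-1].astype(np.uint8))
plan([540,-54,153.9],-6.8)
E
```

```text
clock: 7.82
tcp_pos: [540.3, -53.6, 153.0]
eef_rot: [-0.0, 0.748, 0.664, -0.0]
force: [0.4, 0.1, -1.8]
opening: 39.2
finger_force: 40.8
clock 7.8667 tcp [540.3 -53.6 153.1] tooly -6.82 toolz [-0.  0. -1.] q6 1.591002710603417 F [ 0.1  0.1 -1.6] open 39.92844248271969 40.76670169830322
shift cm [-0.  -0.  -0.1] rows>= 1.0
wz -0.02
```

Run:
```python
from h import *
im=cv2.imread('pics/i.png').astype(int);s=env.read_state();R=RM(s['eef_rot'])
T=lambda uv,z: R.T@(onz('wrist',uv,z)-s['tcp_pos'])
b=(im[:,:,0]-im[:,:,2]>60)&(im[:,:,0]>80)
rows=np.where(b.sum(1)>30)[0];print('blue rows',rows.min(),rows.max())
for k in rows[::12]: w=np.where(b[k])[0];print(k,w.min(),w.max(),T((w.min(),k),171),T((w.max(),k),171))
y=(im[:,:,2]-im[:,:,0]>60)&(im[:,:,1]>90);print('yellow rows',[(k,np.where(y[k])[0].min(),np.where(y[k])[0].max()) for k in range(0,60,6) if y[k].sum()>20])
# gray hook along rows: bright/dark profile, 300..380 cols
for k in range(70,260,12): print(k,''.join('%4d'%v for v in im[k,300:372:4].mean(1)))
```

```text
blue rows 44 125
44 276 364 [ 96.1 -14.2 -17.9] [ 96.1  12.  -17.9]
56 272 368 [ 92.8 -15.5 -17.9] [ 92.8  13.3 -17.9]
100 273 367 [ 80.4 -15.7 -17.9] [ 80.4  13.5 -17.9]
112 274 366 [ 76.9 -15.5 -17.9] [ 76.9  13.3 -17.9]
124 277 363 [ 73.3 -14.6 -17.9] [ 73.3  12.4 -17.9]
yellow rows []
70  151 160 159 161 158 164 155 155 158 158 144 143 141 140 117 116 104  59
82  105 108 105 105 103  96 103 104 104 102 101 104 110  94  98  79  96  84
94   42 114  69 141 145 171 151 133  66  83  39  49  55  55  47 104  66 146
106  113 115 101 139 156 174 152 131  72 113 113 111 111 111 111 112 100 149
118  111 111 109 141 155 171 153 132  65 112 113 112 112 112 110 114  91 151
130  190 184 166 139 157 171 153 132 118 122 119 140 142 185 156 160 156 156
142  190 187 185 140 156 170 154 131 122 118 184 185 185 183 155 160 158 154
154  191 185 187 112 115 122 107  82 123 122 117 117 120 112  93  99 101  99
166  144 116 103 145 157 168 153 134 117 120 117 117 118 114  99  97  98  99
178  124 118 114 117  68  57  57 120 122 119 117 117 116 107 100  97 100  99
190  119 117 116 117  66  55  55 119 123 119 118 119 118 102  99  98  98 100
202  121 117 117 116  70  52  51 122 122 120 115 118 116  96  99  99  97 101
214  117 117 118 118  69  56  56 120 120 122 115 119 118 103  98  98 100 102
226   81  75  82  79  33  19  14  77  80  80  80  79  79  94  99 100  97  99
238   97  99  99  92  99  98  98  99  95  95  99  93 102 101  99  97  98  97
250   99  97 100 100  96  96 101  98 102  96 100  98 101 103 101  99 101 100
```

```bash
python3 -m crank '[{"x":0.4,"y":0,"z":-0.05,"wx":0,"wy":0,"wz":0,"hand":3},{"x":0.8,"y":0,"z":0,"wx":0,"wy":0,"wz":0,"hand":3},{"x":0.8,"y":0,"z":0,"wx":0,"wy":0,"wz":0,"hand":3},{"x":0.8,"y":0,"z":0,"wx":0,"wy":0,"wz":0,"hand":3},{"x":0.6,"y":0,"z":0,"wx":0,"wy":0,"wz":0,"hand":3},{"x":0.4,"y":0,"z":0,"wx":0,"wy":0,"wz":0,"hand":3},{"x":0.2,"y":0,"z":0,"wx":0,"wy":0,"wz":0,"hand":3},{"x":0,"y":0,"z":0,"wx":0,"wy":0,"wz":0,"hand":3},{"x":0,"y":0,"z":0,"wx":0,"wy":0,"wz":0,"hand":3}]'
python3 - <<'E'
from h import *
plan([540.3+.119*55,-53.6+.993*55,153.9],-6.8)
im=env.grab_frame('wrist')[:,:,::-1];cv2.imwrite('pics/j.png',im);im=im.astype(int);s=env.read_state();R=RM(s['eef_rot'])
b=(im[:,:,0]-im[:,:,2]>60)&(im[:,:,0]>80);rows=np.where(b.sum(1)>30)[0];T=lambda uv,z: R.T@(onz('wrist',uv,z)-s['tcp_pos'])
print(rows.min(),rows.max(),T((320,rows.max()),171))
E
```

```text
clock: 8.62
tcp_pos: [545.1, -13.7, 153.6]
eef_rot: [0.0, 0.748, 0.664, -0.0]
force: [0.2, -0.1, -2.3]
opening: 39.5
finger_force: 40.8
clock 8.6167 tcp [545.1 -13.7 153.6] tooly -6.8 toolz [-0. -0. -1.] q6 1.6643702656591808 F [ 0.2 -0.1 -2.3] open 39.51783556969128 40.76653718948364
shift cm [ 1.5 -0.  -0. ] rows>= 1.0
wz -0.0
174 244 [ 33.9  -1.2 -17.4]
```

View pics/j.png

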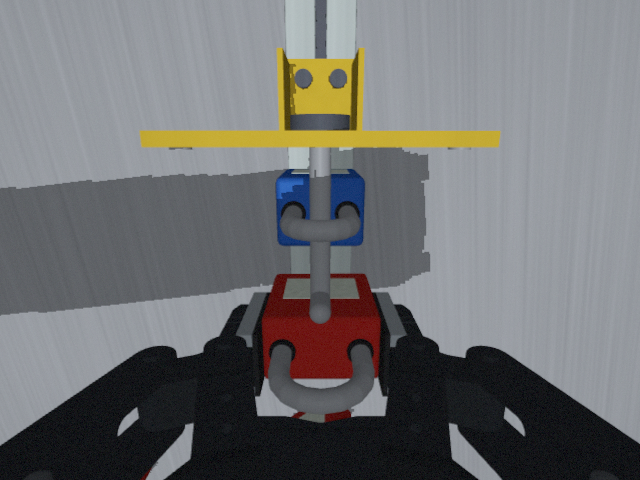

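The last picture shows the hook tip at (320,313) lined up with the red shackle opening (271–373). The plate's front edge is at row 147 and the blue shackle at (320,228). Alignment is good, so I'll compute the remaining travel.

```bash
cat >> h.py <<'E'
def look():
    s=env.read_state();R=RM(s['eef_rot']);im=env.grab_frame('wrist')[:,:,::-1].astype(int)
    T=lambda uv,z: np.round(R.T@(onz('wrist',uv,z)-s['tcp_pos']),1)
    y=(im[:,:,2]-im[:,:,0]>60)&(im[:,:,1]>90);rows=np.where(y[:,200:270].sum(1)>35)[0]
    if len(rows):
        k=rows.max();w=np.where(y[k-4])[0];print('plate row',k,w.min(),w.max(),T((w.min(),k+.5),198),T((w.max(),k+.5),198))
    b=(im[:,:,0]-im[:,:,2]>60)&(im[:,:,0]>80);r=np.where(b[:,280:360].sum(1)>30)[0]
    if len(r): print('blue front x',T((320,r.max()+.5),171),'back',r.min())
    r=np.where(((im[:,:,2]>70)&(im[:,:,1]<45)&(im[:,:,0]<45))[300:,300:315].sum(1)>5)[0]+300
    print('red top face bottom row',r.max() if len(r) else None)
    print('clock',s['clock'],'tcp',s['tcp_pos'],'F',s['force'],'F tool x',round(s['force']@R[:,0],2),'open',round(s['opening'],1),round(s['finger_force'],1),'mom',np.round(s['moment'],2))
    return T,s
E
python3 - <<'E'
from h import *
T,s=look();print('tip',T((320,313),204),'blue shackle',T((320,228),197))
E
```

```text
plate row 146 141 498 [ 66.9 -46.1 -44.4] [ 66.9  43.8 -44.4]
blue front x [ 33.6  -1.1 -17.4] back 174
red top face bottom row 377
clock 8.6667 tcp [545.1 -13.9 153.6] F [ 0.3 -0.4 -1. ] F tool x -0.39 open 39.3 40.8 mom [-0.  0.  0.]
tip [ 23.9  -1.1 -50.4] blue shackle [ 45.6  -1.1 -43.4]
```

```bash
python3 -m crank '[{"x":0.5,"y":-0.05,"z":0,"wx":0,"wy":0,"wz":0,"hand":3},{"x":0.6,"y":0,"z":0,"wx":0,"wy":0,"wz":0,"hand":3},{"x":0.4,"y":0,"z":0,"wx":0,"wy":0,"wz":0,"hand":3},{"x":0.2,"y":0,"z":0,"wx":0,"wy":0,"wz":0,"hand":3},{"x":0.1,"y":0,"z":0,"wx":0,"wy":0,"wz":0,"hand":3},{"x":0.1,"y":0,"z":0,"wx":0,"wy":0,"wz":0,"hand":3},{"x":0.1,"y":0,"z":0,"wx":0,"wy":0,"wz":0,"hand":3},{"x":0.1,"y":0,"z":0,"wx":0,"wy":0,"wz":0,"hand":3},{"x":0.1,"y":0,"z":0,"wx":0,"wy":0,"wz":0,"hand":3},{"x":0,"y":0,"z":0,"wx":0,"wy":0,"wz":0,"hand":3}]'
python3 - <<'E'
from h import *
look()
E
```

```text
clock: 9.55
tcp_pos: [547.2, 8.1, 153.6]
eef_rot: [-0.0, 0.748, 0.664, 0.0]
force: [0.2, -0.2, -1.9]
opening: 39.6
finger_force: 40.8
plate row 231 153 489 [ 44.9 -45.8 -44.4] [ 44.9  44.2 -44.4]
blue front x [ 27.8  -1.1 -17.4] back 233
red top face bottom row 377
clock 9.55 tcp [547.2   8.1 153.6] F [ 0.2 -0.2 -1.9] F tool x -0.17 open 39.6 40.8 mom [0. 0. 0.]
```

```bash
python3 -m crank '[{"x":0.1,"y":0,"z":0,"wx":0,"wy":0,"wz":0,"hand":3},{"x":0.1,"y":0,"z":0,"wx":0,"wy":0,"wz":0,"hand":3},{"x":0.1,"y":0,"z":0,"wx":0,"wy":0,"wz":0,"hand":3},{"x":0.1,"y":0,"z":0,"wx":0,"wy":0,"wz":0,"hand":3},{"x":0.1,"y":0,"z":0,"wx":0,"wy":0,"wz":0,"hand":3},{"x":0,"y":0,"z":0,"wx":0,"wy":0,"wz":0,"hand":3}]'
python3 - <<'E'
from h import *
look()
print([np.round(r['position'],1) for r in env.pinpoint('blue_eye','wrist')[:1]])
E
```

```text
clock: 10.1
tcp_pos: [547.9, 12.8, 153.9]
eef_rot: [0.0, 0.748, 0.664, -0.0]
force: [-0.3, -3.6, -0.4]
opening: 39.6
finger_force: 40.9
plate row 248 155 486 [ 40.2 -45.9 -44.2] [ 40.2  44.  -44.1]
blue front x [ 27.8  -1.1 -17.1] back 249
red top face bottom row 377
clock 10.1 tcp [547.9  12.8 153.9] F [-0.3 -3.6 -0.4] F tool x -3.59 open 39.6 40.9 mom [-0.5  0.1  0. ]
[array([553.7,  33.7, 190.4])]
```

```bash
python3 -m crank '[{"x":0.05,"y":0,"z":0,"wx":0,"wy":0,"wz":0,"hand":3},{"x":0.05,"y":0,"z":0,"wx":0,"wy":0,"wz":0,"hand":3},{"x":0,"y":0,"z":0,"wx":0,"wy":0,"wz":0,"hand":3},{"x":0,"y":0,"z":0,"wx":0,"wy":0,"wz":0,"hand":3}]'
python3 - <<'E'
from h import *
look()
E
```

```text
clock: 10.53
tcp_pos: [548.0, 14.1, 153.6]
eef_rot: [0.0, 0.748, 0.664, 0.0]
force: [-0.3, -2.7, 0.3]
opening: 39.4
finger_force: 41.0
plate row 252 156 486 [ 39.1 -45.7 -44.4] [ 39.1  44.1 -44.4]
blue front x [ 27.9  -1.2 -17.4] back 254
red top face bottom row 377
clock 10.5333 tcp [548.   14.1 153.6] F [-0.3 -2.7  0.3] F tool x -2.71 open 39.4 41.0 mom [-0.5  0.   0. ]
```

Force is only 2.7 N, so the blue padlock is sliding. About 1 mm more to go.

```bash
python3 -m crank '[{"x":0.05,"y":0,"z":0,"wx":0,"wy":0,"wz":0,"hand":3},{"x":0.05,"y":0,"z":0,"wx":0,"wy":0,"wz":0,"hand":3},{"x":0,"y":0,"z":0,"wx":0,"wy":0,"wz":0,"hand":3},{"x":0,"y":0,"z":0,"wx":0,"wy":0,"wz":0,"hand":3}]'
python3 - <<'E'
from h import *
look()
E
```

```text
clock: 10.92
tcp_pos: [548.0, 15.1, 153.5]
eef_rot: [-0.0, 0.748, 0.664, 0.0]
force: [-0.3, -2.5, 1.3]
opening: 39.6
finger_force: 41.0
plate row 256 157 486 [ 38.  -45.5 -44.4] [ 38.   44.2 -44.5]
blue front x [ 28.   -1.2 -17.5] back 258
red top face bottom row 377
clock 10.9167 tcp [548.   15.1 153.5] F [-0.3 -2.5  1.3] F tool x -2.52 open 39.6 41.0 mom [-0.5  0.  -0.1]
```

```bash
python3 -m crank '[{"x":0.05,"y":0,"z":0,"wx":0,"wy":0,"wz":0,"hand":3},{"x":0,"y":0,"z":0,"wx":0,"wy":0,"wz":0,"hand":3},{"x":0,"y":0,"z":0,"wx":0,"wy":0,"wz":0,"hand":3}]'
python3 - <<'E'
from h import *
look()
E
```

```text
clock: 11.22
tcp_pos: [548.1, 15.5, 153.6]
eef_rot: [-0.0, 0.748, 0.664, -0.0]
force: [0.3, -2.0, 1.5]
opening: 39.5
finger_force: 41.0
plate row 257 157 486 [ 37.7 -45.6 -44.4] [ 37.7  44.2 -44.4]
blue front x [ 27.9  -1.1 -17.4] back 259
red top face bottom row 377
clock 11.2167 tcp [548.1  15.5 153.6] F [ 0.3 -2.   1.5] F tool x -1.99 open 39.5 41.0 mom [-0.5  0.1 -0. ]
```

```bash
python3 -m crank '[{"x":0,"y":0,"z":0.1,"wx":0,"wy":0,"wz":0,"hand":3},{"x":0,"y":0,"z":0.1,"wx":0,"wy":0,"wz":0,"hand":3},{"x":0,"y":0,"z":0,"wx":0,"wy":0,"wz":0,"hand":3}]'
python3 - <<'E'
from h import *
look()
E
```

```text
clock: 11.52
tcp_pos: [548.0, 15.6, 151.3]
eef_rot: [-0.0, 0.748, 0.664, -0.0]
force: [-0.2, -2.7, -0.9]
opening: 39.2
finger_force: 41.0
plate row 260 154 490 [ 37.7 -45.5 -46.7] [ 37.6  44.3 -46.7]
blue front x [ 28.   -1.2 -19.7] back 262
red top face bottom row 377
clock 11.5167 tcp [548.   15.6 151.3] F [-0.2 -2.7 -0.9] F tool x -2.66 open 39.2 41.0 mom [-0.4 -0.  -0. ]
```

Fz is back to just the padlock's weight, so lower in small steps past the tip.

```bash
python3 -m crank '[{"x":0,"y":0,"z":0.1,"wx":0,"wy":0,"wz":0,"hand":3},{"x":0,"y":0,"z":0.1,"wx":0,"wy":0,"wz":0,"hand":3},{"x":0,"y":0,"z":0,"wx":0,"wy":0,"wz":0,"hand":3}]'
python3 - <<'E'
from h import *
look()
E
```

```text
clock: 11.82
tcp_pos: [548.0, 15.7, 149.3]
eef_rot: [-0.0, 0.748, 0.664, -0.0]
force: [0.7, -2.6, -2.0]
opening: 39.5
finger_force: 40.8
plate row 263 151 493 [ 37.5 -45.4 -48.7] [ 37.4  44.3 -48.8]
blue front x [ 27.9  -1.2 -21.7] back 264
red top face bottom row 377
clock 11.8167 tcp [548.   15.7 149.3] F [ 0.7 -2.6 -2. ] F tool x -2.52 open 39.5 40.8 mom [-0.4 -0.  -0. ]
```

Eye is now below the tip height with no upward force, so it's behind the upturned end. Continue.

```bash
python3 -m crank '[{"x":0,"y":0,"z":0.15,"wx":0,"wy":0,"wz":0,"hand":3},{"x":0,"y":0,"z":0.15,"wx":0,"wy":0,"wz":0,"hand":3},{"x":0,"y":0,"z":0.15,"wx":0,"wy":0,"wz":0,"hand":3},{"x":0,"y":0,"z":0.1,"wx":0,"wy":0,"wz":0,"hand":3},{"x":0,"y":0,"z":0,"wx":0,"wy":0,"wz":0,"hand":3},{"x":0,"y":0,"z":0,"wx":0,"wy":0,"wz":0,"hand":3}]'
python3 - <<'E'
from h import *
look()
E
```

```text
clock: 12.37
tcp_pos: [548.0, 15.6, 143.9]
eef_rot: [-0.0, 0.748, 0.664, -0.0]
force: [-0.8, 0.4, -1.4]
opening: 39.8
finger_force: 40.8
plate row 270 141 503 [ 37.4 -45.5 -54.1] [ 37.4  44.5 -54.1]
red top face bottom row 377
clock 12.3667 tcp [548.   15.6 143.9] F [-0.8  0.4 -1.4] F tool x 0.3 open 39.8 40.8 mom [-0.   0.1 -0. ]
```

```bash
python3 -m crank '[{"x":0,"y":0,"z":0.1,"wx":0,"wy":0,"wz":0,"hand":3},{"x":0,"y":0,"z":0.1,"wx":0,"wy":0,"wz":0,"hand":3},{"x":0,"y":0,"z":0,"wx":0,"wy":0,"wz":0,"hand":3}]'
python3 -m crank '[{"x":0,"y":0,"z":0.1,"wx":0,"wy":0,"wz":0,"hand":3},{"x":0,"y":0,"z":0,"wx":0,"wy":0,"wz":0,"hand":3}]'
python3 - <<'E'
from h import *
look()
E
```

```text
clock: 12.67
tcp_pos: [548.0, 15.5, 141.9]
eef_rot: [-0.0, 0.748, 0.664, -0.0]
force: [0.0, 0.6, -1.3]
opening: 39.4
finger_force: 40.8
clock: 12.83
tcp_pos: [548.0, 15.5, 140.9]
eef_rot: [-0.0, 0.748, 0.664, -0.0]
force: [0.5, 0.9, -1.8]
opening: 39.7
finger_force: 40.8
plate row 273 135 508 [ 37.7 -45.6 -57.1] [ 37.7  44.2 -57.1]
red top face bottom row 377
clock 12.8333 tcp [548.   15.5 140.9] F [ 0.5  0.9 -1.8] F tool x 0.97 open 39.7 40.8 mom [-0.   0.   0.1]
```

```bash
python3 -m crank '[{"x":0,"y":0,"z":0.05,"wx":0,"wy":0,"wz":0,"hand":3},{"x":0,"y":0,"z":0,"wx":0,"wy":0,"wz":0,"hand":3}]'
python3 -m crank '[{"x":0,"y":0,"z":0.05,"wx":0,"wy":0,"wz":0,"hand":3},{"x":0,"y":0,"z":0,"wx":0,"wy":0,"wz":0,"hand":3}]'
```

```text
clock: 13.05
tcp_pos: [548.1, 15.5, 140.5]
eef_rot: [-0.0, 0.748, 0.664, -0.0]
force: [-0.1, 0.4, -2.0]
opening: 39.7
finger_force: 40.8
clock: 13.22
tcp_pos: [548.2, 15.5, 140.3]
eef_rot: [0.0, 0.748, 0.664, 0.0]
force: [-0.5, 0.7, -0.2]
opening: 39.4
finger_force: 41.1
```

```bash
python3 -m crank '[{"x":0,"y":0,"z":0.03,"wx":0,"wy":0,"wz":0,"hand":3},{"x":0,"y":0,"z":0,"wx":0,"wy":0,"wz":0,"hand":3},{"x":0,"y":0,"z":0,"wx":0,"wy":0,"wz":0,"hand":3}]'
```

```text
clock: 13.47
tcp_pos: [548.2, 15.5, 140.2]
eef_rot: [0.0, 0.748, 0.664, 0.0]
force: [-2.1, 0.6, 2.3]
opening: 39.1
finger_force: 41.2
```

The hook has taken the weight: Fz went from -1.8 to +2.3 at the predicted height. Soften the grip, then open slowly.

```bash
python3 -m crank '[{"x":0,"y":0,"z":0,"wx":0,"wy":0,"wz":0,"hand":3.8},{"x":0,"y":0,"z":0,"wx":0,"wy":0,"wz":0,"hand":3.9},{"x":0,"y":0,"z":0,"wx":0,"wy":0,"wz":0,"hand":3.95}]' 20
python3 -m crank '[{"x":0,"y":0,"z":0,"wx":0,"wy":0,"wz":0,"hand":4.0},{"x":0,"y":0,"z":0,"wx":0,"wy":0,"wz":0,"hand":4.05},{"x":0,"y":0,"z":0,"wx":0,"wy":0,"wz":0,"hand":4.1},{"x":0,"y":0,"z":0,"wx":0,"wy":0,"wz":0,"hand":4.15},{"x":0,"y":0,"z":0,"wx":0,"wy":0,"wz":0,"hand":4.2}]'
python3 -m crank '[{"x":0,"y":0,"z":0,"wx":0,"wy":0,"wz":0,"hand":4.4},{"x":0,"y":0,"z":0,"wx":0,"wy":0,"wz":0,"hand":4.7},{"x":0,"y":0,"z":0,"wx":0,"wy":0,"wz":0,"hand":5},{"x":0,"y":0,"z":0,"wx":0,"wy":0,"wz":0,"hand":5.4},{"x":0,"y":0,"z":0,"wx":0,"wy":0,"wz":0,"hand":5.8},{"x":0,"y":0,"z":0,"wx":0,"wy":0,"wz":0,"hand":5.8}]'
python3 - <<'E'
from h import *
look()
for n in ('red_eye','blue_eye'): print(n,[(np.round(r['position'],1),round(r['conf'],2)) for c in('wrist','top','scene') for r in env.pinpoint(n,c)[:4] if c=='wrist' or r['position'][2]>150])
E
```

```text
clock: 13.72
tcp_pos: [548.2, 15.5, 140.1]
eef_rot: [0.0, 0.748, 0.664, 0.0]
force: [-1.1, -0.0, 4.1]
opening: 39.7
finger_force: 28.9
clock: 14.13
tcp_pos: [548.0, 15.5, 139.5]
eef_rot: [-0.0, 0.748, 0.664, -0.0]
force: [-0.2, 0.4, 1.6]
opening: 41.6
finger_force: 0.0
clock: 14.63
tcp_pos: [548.1, 15.5, 139.8]
eef_rot: [0.0, 0.748, 0.664, 0.0]
force: [-0.5, -0.3, 0.0]
opening: 58.1
finger_force: 0.0
plate row 275 133 510 [ 37.7 -45.5 -58.2] [ 37.6  44.1 -58.2]
red top face bottom row 378
clock 14.6333 tcp [548.1  15.5 139.8] F [-0.5 -0.3  0. ] F tool x -0.32 open 58.1 0.0 mom [0. 0. 0.]
red_eye [(array([553.7,  19.4, 194.9]), 0.57), (array([539.8, -50. , 205.4]), 0.88)]
blue_eye [(array([551. ,  37.7, 192.3]), 0.95), (array([549.3,  26. , 193.5]), 0.56), (array([550.2,  27.9, 193.6]), 0.74)]
```

Released with no drop: finger force is 0 and the red top face hasn't moved (row 378). Retreat straight up.

```bash
python3 -m crank '[{"x":0,"y":0,"z":-0.3,"wx":0,"wy":0,"wz":0,"hand":6},{"x":0,"y":0,"z":-0.6,"wx":0,"wy":0,"wz":0,"hand":6},{"x":0,"y":0,"z":-1,"wx":0,"wy":0,"wz":0,"hand":6},{"x":0,"y":0,"z":-2,"wx":0,"wy":0,"wz":0,"hand":6},{"x":0,"y":0,"z":-2.5,"wx":0,"wy":0,"wz":0,"hand":6},{"x":0,"y":0,"z":-2.5,"wx":0,"wy":0,"wz":0,"hand":6},{"x":0,"y":0,"z":-2.5,"wx":0,"wy":0,"wz":0,"hand":6},{"x":0,"y":0,"z":-2,"wx":0,"wy":0,"wz":0,"hand":6},{"x":0,"y":0,"z":0,"wx":0,"wy":0,"wz":0,"hand":6},{"x":0,"y":0,"z":0,"wx":0,"wy":0,"wz":0,"hand":6}]'
python3 -m crank '[{"x":-1.5,"y":0,"z":0,"wx":0,"wy":0,"wz":0,"hand":6},{"x":-2,"y":0,"z":0,"wx":0,"wy":0,"wz":0,"hand":6},{"x":-2,"y":0,"z":0,"wx":0,"wy":0,"wz":0,"hand":6},{"x":-2,"y":0,"z":0,"wx":0,"wy":0,"wz":0,"hand":6},{"x":-0.5,"y":0,"z":0,"wx":0,"wy":0,"wz":0,"hand":6},{"x":0,"y":0,"z":0,"wx":0,"wy":0,"wz":0,"hand":6},{"x":0,"y":0,"z":0,"wx":0,"wy":0,"wz":0,"hand":6},{"x":0,"y":0,"z":0,"wx":0,"wy":0,"wz":0,"hand":6},{"x":0,"y":0,"z":0,"wx":0,"wy":0,"wz":0,"hand":6},{"x":0,"y":0,"z":0,"wx":0,"wy":0,"wz":0,"hand":6}]'
python3 - <<'E'
from h import *
s=env.read_state();R=RM(s['eef_rot']);e=R[:,0]
im=env.grab_frame('wrist');env.grab_frame('scene');cv2.imwrite('pics/k.png',im[:,:,::-1])
for c in('wrist','scene'):
  for n in ('red_body','red_eye','blue_eye'):
    print(c,n,[(np.round(r['position'],1),round(r['conf'],2)) for r in env.pinpoint(n,c)[:4] if r['position'][2]>100])
i=im.astype(int);T=lambda uv,z: np.round(R.T@(onz('wrist',uv,z)-s['tcp_pos']),1)
y=(i[:,:,0]-i[:,:,2]>60)&(i[:,:,1]>90);r=np.where(y[:,200:260].sum(1)>30)[0];print('plate',T((320,r.max()+.5),198) if len(r) else None)
b=(i[:,:,2]-i[:,:,0]>50);rr=np.where(b[:,300:345].sum(1)>15)[0];w=np.where(b.sum(0)>4)[0];print('blue',T((320,rr.min()),171),T((w.min(),rr.mean()),171),T((w.max(),rr.mean()),171))
m=((i[:,:,0]>70)&(i[:,:,1]<50)&(i[:,:,2]<50));m[250:]=0;ys,xs=np.where(m);print('red rows',ys.min(),ys.max(),xs.min(),xs.max(),T((xs.min(),ys.max()),171),T((xs.max(),ys.min()),171),s['clock'])
E
```

```text
clock: 15.82
tcp_pos: [548.9, 15.5, 275.9]
eef_rot: [0.001, 0.748, 0.664, 0.001]
force: [0.4, 0.0, -1.5]
opening: 60.2
finger_force: 0.0
clock: 16.65
tcp_pos: [538.7, -63.2, 273.7]
eef_rot: [-0.0, 0.748, 0.664, 0.0]
force: [0.1, 0.5, -0.2]
opening: 59.9
finger_force: 0.0
wrist red_body [(array([547. ,  17.4, 150.6]), 0.61)]
wrist red_eye [(array([553.1,  21.1, 194.8]), 0.67)]
wrist blue_eye [(array([551.7,  40.6, 193. ]), 0.97)]
scene red_body [(array([546.9,  13.4, 152.9]), 0.6)]
scene red_eye [(array([545.7,  17.2, 191.5]), 0.64)]
scene blue_eye [(array([551.7,  37.3, 195.8]), 0.46)]
plate None
blue [114.3  -1.2 102.7] [102.2 -15.  102.7] [102.1  13.9 102.7]
red rows 74 139 290 353 [ 67.5 -20.  102.7] [105.   18.6 102.7] 16.65
```

Both padlocks hang on the bar (eyes at z ≈ 193) about 20–24 mm apart, with red in front and the arm clear. Handing in.

```bash
python3 -c "
from bench import env
print(env.finish_job())"
```

```text
the job is handed in; nothing more can be done
None
```

The smallest red padlock now hangs on the hook in front of the blue one, which stayed on the bar. The arm is clear and the job is handed in; the judge's verdict wasn't shown.

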